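Slide the calibration card into the reader and start it

ROBOT

A 7-joint arm with a two-finger parallel gripper is mounted at the origin on the work surface; the furniture and walls round the work are solid. World frame = base frame: x ahead of the robot, y to its left, z up, the work surface at z = 0. Lengths are in m, angles in rad, forces in N, time in s.
With the tool pointing down it reaches from about 0.425 to 0.95 m from the base axis. Payload 4.7 kg.
Tool frame: the origin (TCP) lies at the very end of the fingers, on their centre line; the grasp point (between the pads) lies 19 mm behind it; z points along the fingers, y is the line along which they close (so a half turn about z gives the same grasp; the last joint's range is limited). The gripper opens to 87 mm and grips with 3 to 60 N. Pads are 19 mm wide; open, the fingers measure 117 mm over their backs; the gripper's body (75 mm by 190 mm) begins 51 mm behind the grasp point.
Start: joints at [-1.207, 0.469, -0.049, 1.532, 0.024, 1.141, -0.082], TCP at [0.258, 0.624, 0.184] pointing down, gripper open.
Joint ranges: [-2.59, 2.59], [-0.33, 1.99], [-1.39, 1.29], [0.1, 2.45], [-1.04, 4.18], [0.21, 1.99], [-2.66, 2.66]. Speed limits (rad/s): [2.57, 2.57, 3.14, 3.14, 3.14, 3.14, 3.14].

INTERFACE

Orientations are given as [roll, pitch, yaw] about the fixed x, y, z axes, in that order (R = Rz(yaw) Ry(pitch) Rx(roll)).
In Python, from station import manip gives the robot as it stands. The module is installed in compiled form; this text tells all that it offers.
- The arm moves only by the shell command python3 -m inch 'ROWS'. ROWS is a JSON object of lists of equal length, an entry for each row: "grip": the finger opening in m, from 0 to 0.087; "dp": the shift along the tool's x, y, z in m, a list of three; "dr": the turn, a rotation vector about the tool's x, y, z in rad, a list of three. A call has 1 to 10 rows; each row shifts and turns the commanded pose from where the row before left it, along the tool's axes as they then stand; what a row does not reach is not made up. A row lasts 1/12 s, in which the tool goes at most 41.7 mm and 7.16 degrees, less where a joint would pass 70% of its speed; a pose out of reach is approached as far as the arm can. A call with a gripper value outside its range is refused whole. The fingers move at their own pace and stop on an object; the grip force is fixed at half the most. Time passes only in rows, so rows that do not move let the fingers close. It gives the time, the measured TCP pose, the force, the opening and the grip force at its end, in the units of the state.
- manip.get_state(): the state, without advancing time (a new reading comes with each control period).
- manip.capture(name): name is "scene" or "top" or "wrist"; returns a dict with "pixels" (420x560x3 uint8, red, green, blue), "fx", "fy", "cx", "cy" (pixels), "camera_from_world" (4x4, takes a point from world to camera coordinates); the wrist camera has in their place "mount" (4x4, takes a point from camera to tool coordinates, whose origin is the TCP and whose axes are the flange's). Camera axes: x right, y up, looking along -z (the intrinsics and any distortion apply to the point x, -y, -z); pixel columns grow to the right and rows downward; lengths in m; the calibration is good to about 2 mm. A picture is of the moment at which its call begins: read the wrist's pose just before it. There is no depth.
- manip.job_done(): hands the job in; it is judged then, once.
Trained networks look in a picture, given as the dict that the camera call returned (one of the last four; its "shot" number tells which), for a name from the list of things; names that differ only in an ending like _2 or _b are one class to them, and where a whole thing is asked for, a point or a joint stands for the part that bears it (a point fixed in the world has none). Each returns a list of dicts, best first, with "score" (0 to 1); they miss things now and then, are a little off and sometimes report something else, mostly with a low value. They report only what shows in the picture. A call takes as long as a camera call. They do not tell look-alikes from the thing itself.
- manip.recognise(label, picture): "point" ([row, column] in pixels, amid what is visible of it).
- manip.silhouettes(label, picture): "pixels" (420x560 bool, what is visible of it) and "point" ([row, column] in pixels, amid what is visible of it).
- manip.landmark_of(label, picture): "point" ([row, column] in pixels: a listed point, or the origin of a listed thing).
The state is a dict: "time_s": time; "joint_positions": joint angles; "joint_velocities": joint speeds; "joint_torque": joint torques, N m; "ee_pos": TCP position; "eef_rot": TCP orientation; "wrist_force": force on the tool from outside, world axes, zero at the start; "ft_torque": the same for the moment, N m; "grip_width": finger opening in m; "grasp_force": force on a finger pad.
Only numpy, scipy, OpenCV 4.12 (cv2) and the standard library are available. Lean on these libraries where they do the work, as an engineer would, in place of code of your own. Each camera call takes 0.05 s, during which the arm holds its last target. There are 200 camera calls.

TASK

Load the loose blue calibration card into the card reader: press down on top of the card so that the sprung plate under it sinks, slide it head first under the white head until it is fully home against the stop inside, and let go so that the plate clamps it there. Press and push gently and stop when you feel the hidden stop, since more than 22 N on the card, down and forward together, cracks it. Only then press the green key on the reader fully down and let it go, and leave the cup, the small bottle and the carton beside the reader where they are.

Things in the scene. Friction and masses are not known exactly. Their poses are not given: they have to be found in the camera images.
- card: Loose rigid blue card, 86 (x) x 56 (y) x 3 mm. Yellow rubber thumb pad on its tail (x = -41 to -8, y +-24 mm, 0.5 mm proud, friction 1.5), brass pad near its head (+x). Origin: centre of underside. Lies on the bed plate (friction 0.2), head to the slot, off the middle by up to 15 mm and 0.25 rad. Too thin to pick up. Cracks if the fingers' load on it, down and sideways together, passes 22 N.
- card_reader: Grey and white bench reader fixed to the worktop, 260 (x) x 124 (y) x 40 mm. Origin on the worktop, z up; the card goes in along +x. x = -120 to +30 mm: open bed with the sprung plate, between side rails (inside y = +-58, tops z = 24 mm). x = +30 to +135 mm: white head, top at z = 40 mm. The card is home with its origin somewhere from x = +21 to +33 mm, y = 0 +-1.5 mm in this frame.
- bed_top (a point): Point on top of the level steel bed plate (y +-56 mm), at x = -60, y = 0, z = 20 mm in the reader's frame at rest. The plate rides on springs and stays level: it starts to sink at about 2 N of downward force, then yields 7 N per mm, up to 6 mm; it rises again when let go.
- slot_mouth (a point): Middle of the slot's upper edge in the head's front face: x = +30, y = 0, z = 21.5 mm in the reader's frame. Slot 59 mm wide. The card's top stands at 23 mm at rest, so hold the plate down by over 1.5 mm (over 12.5 N) or the card butts the head. Two aluminium guide walls (tops z = 28 mm) narrow from y = +-48 mm at x = 0 to +-29.5 mm here.
- seat_pin (a joint): Travel (m) of a small sprung pin that stands 5 mm out of the stop inside the slot: 0 out, 0.005 when the card's edge is against the stop (home). Pushing it in takes under 1 N. The stop is hard and hidden under the head, at a setting that differs each time, 34 to 46 mm behind the slot's mouth: find it by feel. Once let go, the card is clamped, underside at z = 18.5 mm.
- read_key (a joint): Travel of the green round push key on top of the white head (m): 0 up, 0.006 fully down; it springs back. Fully down takes 5 N.
- read_key_top (a point): Centre of the top of the green push key (24 mm across, in a black collar), on the head at x = +108, y = -32, z = +62 mm in the reader's frame; it is pressed straight down.
- specimen_cup: Loose specimen cup with a red screw lid, 63 mm across, 65 mm high, on the worktop to the left (+y) of the reader; origin at the centre of its underside. Not to be moved.
- small_bottle: Loose small white bottle with a green cap, 33 mm across, 58 mm high, on the worktop to the right (-y) of the reader; origin at the centre of its underside. Not to be moved.
- caps_box: Loose green and white carton, 50 x 90 x 35 mm high, on the worktop to the right (-y) of the reader's head; origin at the centre of its underside. Not to be moved.
Things that resemble listed ones, but are neither listed nor needed, are in the scene too. Of the things that look like the card, the middle-sized one is meant.

How it is judged:
By the outcome, as a careful person would: the job done as asked, in the order asked, and still so for the second after the job is handed in, with the robot touching nothing.
It also fails if it takes over 64 s, if anything falls off the work surface, if the arm or the gripper's body presses on something with over 40 N, if the wrist force passes 120 N, or if a joint passes its speed limit or range.

## Working session

There is one attempt and no reset: what is moved stays moved. The work goes in short steps, Python scripts to look and compute and a shell command to move; the robot and the scene stay as the last step left them, time stands still between calls to the robot, and variables do not carry over. Pictures are saved under pics/ and viewed, at most 10 in all, crops included, and the job is handed in when it is done.

```bash
mkdir -p pics
cat > h.py <<'E'
import numpy as np,cv2
from station import manip
from scipy.spatial.transform import Rotation as R
def T_tool(s):
    T=np.eye(4);T[:3,:3]=R.from_euler('xyz',s['eef_rot']).as_matrix();T[:3,3]=s['ee_pos'];return T
def ray(p,rc,s=None):
    """origin, direction of the ray in world of pixel (row,col)"""
    M=np.linalg.inv(np.array(p['camera_from_world'])) if 'camera_from_world' in p else T_tool(s)@np.array(p['mount'])
    d=np.array([(rc[1]-p['cx'])/p['fx'],-(rc[0]-p['cy'])/p['fy'],-1.])
    return M[:3,3],M[:3,:3]@d
def at_z(p,rc,z,s=None):
    o,d=ray(p,rc,s);return o+d*(z-o[2])/d[2]
def save(p,n):cv2.imwrite(f'pics/{n}.png',np.ascontiguousarray(p['pixels'][:,:,::-1]))
E
python3 - <<'E'
from h import *
s=manip.get_state();print(s['ee_pos'],s['eef_rot'],s['wrist_force'])
p=manip.capture('top');print({k:v for k,v in p.items() if k!='pixels'});save(p,'top')
q=manip.capture('scene');save(q,'scene')
for n,c in(('top',p),('scene',q)):
  for l,z in(('card',.02),('card_reader',0),('bed_top',.02),('slot_mouth',.0215),('read_key_top',.062),('specimen_cup',0),('small_bottle',0),('caps_box',0)):
    for r in manip.landmark_of(l,c)[:4]: print(n,l,np.round(r['point']),round(r['score'],2),np.round(at_z(c,r['point'],z),3))
E
```

```text
[0.25811824 0.62297132 0.18310412] [-3.13966155e+00  1.20057549e-04  2.74887287e+00] [-0.50840949 -0.11973721  0.53928204]
{'fx': 485.14965561925743, 'fy': 485.14965561925743, 'cx': 277.6918308987651, 'cy': 207.98137036824963, 'camera_from_world': array([[ 2.01460574e-02, -9.99474873e-01,  2.53794268e-02,
        -7.74328752e-04],
       [ 9.85468122e-01,  2.41331999e-02,  1.68137351e-01,
        -5.60210344e-01],
       [-1.68661544e-01,  2.16233113e-02,  9.85436815e-01,
        -1.05088980e+00],
       [ 0.00000000e+00,  0.00000000e+00,  0.00000000e+00,
         1.00000000e+00]]), 'shot': 1}
top card [293. 279.] 0.94 [0.371 0.005 0.02 ]
top card [186. 232.] 0.7 [0.615 0.12  0.02 ]
top card [235. 342.] 0.66 [ 0.506 -0.139  0.02 ]
top card [214. 374.] 0.19 [ 0.556 -0.212  0.02 ]
top card_reader [214. 326.] 0.84 [ 0.555 -0.105  0.   ]
top bed_top [228. 337.] 0.96 [ 0.521 -0.127  0.02 ]
top bed_top [233. 339.] 0.15 [ 0.509 -0.133  0.02 ]
top slot_mouth [198. 329.] 0.88 [ 0.592 -0.108  0.022]
top slot_mouth [231. 339.] 0.44 [ 0.513 -0.131  0.022]
top read_key_top [158. 337.] 0.39 [ 0.67
[... 209 characters left out ...]
.] 0.69 [ 0.695 -0.214  0.   ]
scene card [175. 331.] 0.67 [0.368 0.013 0.02 ]
scene card [177. 245.] 0.61 [ 0.507 -0.129  0.02 ]
scene card_reader [205. 232.] 0.83 [ 0.572 -0.105  0.   ]
scene card_reader [219. 280.] 0.38 [ 0.525 -0.     0.   ]
scene bed_top [179. 244.] 0.72 [ 0.514 -0.126  0.02 ]
scene bed_top [174. 206.] 0.25 [ 0.563 -0.2    0.02 ]
scene slot_mouth [211. 224.] 0.71 [ 0.604 -0.096  0.021]
scene read_key_top [220. 191.] 0.45 [ 0.683 -0.109  0.062]
scene specimen_cup [216. 273.] 0.6 [ 0.532 -0.017  0.   ]
scene small_bottle [177. 202.] 0.76 [ 0.567 -0.212  0.   ]
scene small_bottle [205. 232.] 0.37 [ 0.573 -0.103  0.   ]
scene caps_box [209. 163.] 0.63 [ 0.686 -0.211  0.   ]
```

View pics/top.png

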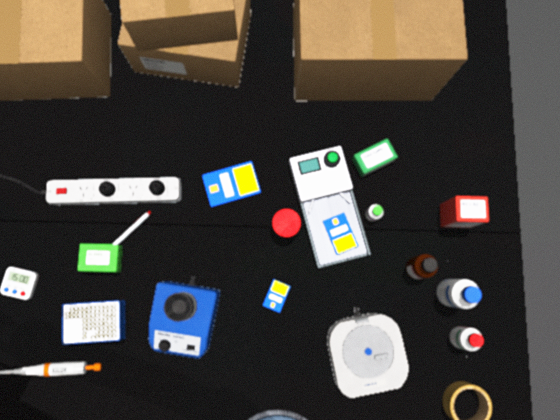

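```bash
python3 -c "
import cv2
a=cv2.imread('pics/top.png')[120:280,255:415];cv2.imwrite('pics/topc.png',cv2.resize(a,(600,600),interpolation=cv2.INTER_CUBIC))"
```

```text
(no output)
```

View pics/topc.png

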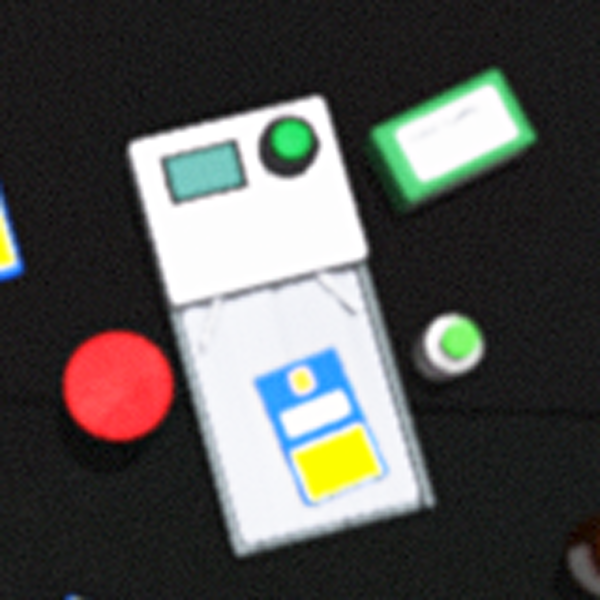

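The top view shows three card look-alikes: a large one at (183,232), one on the bed at (233,342) and a small one at (294,277). The middle-sized one on the bed is the card, and the crop confirms it has its head towards the slot. The key is at (158,332), the cup at (222,286), the bottle at (212,375) and the carton at (156,376).

```bash
cat >> h.py <<'E'
from scipy.optimize import least_squares
def fit(P,local):
    """planar pose (x,y,yaw) taking local xy to world xy"""
    f=lambda v:(np.array(local)@np.array([[np.cos(v[2]),np.sin(v[2])],[-np.sin(v[2]),np.cos(v[2])]])+v[:2]-np.array(P)[:,:2]).ravel()
    r=least_squares(f,[.55,-.1,.2]);return r.x,r.fun.reshape(-1,2)
E
python3 - <<'E'
from h import *
p=manip.capture('top')
w=lambda c,z:[at_z(p,(120+y/3.75,255+x/3.75),z) for x,y in c]
P=w([(130,143),(323,97),(368,262),(175,305)],.04)+w([(240,555),(432,505)],.024)+w([(292,140)],.062)
rd,e=fit(P,[(.135,.062),(.135,-.062),(.03,-.062),(.03,.062),(-.12,.062),(-.12,-.062),(.108,-.032)]);print(rd,e.round(4))
cd,e=fit(w([(255,378),(335,348),(385,472),(308,505)],.023),[(.043,.028),(.043,-.028),(-.043,-.028),(-.043,.028)]);print(cd,e.round(4))
s=manip.get_state();T=T_tool(s);print(T.round(3),s['joint_positions'])
c,n=np.cos(rd[2]),np.sin(rd[2])
g=np.r_[rd[:2]+np.array([[c,-n],[n,c]])@[-.09,0],.22];print('goal',g,'tool shift',T[:3,:3].T@(g-T[:3,3]))
k=manip.capture('wrist');print(np.array(k['mount']).round(3),k['fx'])
E
```

```text
[ 0.56364834 -0.11050484  0.27087494] [[-0.0023 -0.0008]
 [-0.002  -0.0003]
 [ 0.0012 -0.0008]
 [-0.0022  0.0002]
 [ 0.0032  0.0025]
 [ 0.0036  0.0002]
 [-0.0016 -0.001 ]]
[ 0.50838742 -0.13465106  0.39375695] [[ 0.0006  0.0018]
 [ 0.0021 -0.0004]
 [-0.0012 -0.0029]
 [-0.0015  0.0015]]
[[-0.924  0.383  0.     0.258]
 [ 0.383  0.924  0.     0.624]
 [ 0.     0.    -1.     0.184]
 [ 0.     0.     0.     1.   ]] [-1.20687976  0.46854731 -0.04859717  1.53252732  0.0241061   1.14097556
 -0.08230838]
goal [ 0.47692999 -0.13458655  0.22      ] tool shift [-0.49216447 -0.6167849  -0.03589834]
[[ 0.002  0.962  0.272  0.074]
 [ 1.    -0.001 -0.001  0.001]
 [-0.     0.272 -0.962 -0.202]
 [ 0.     0.     0.     1.   ]] 342.85194180526304
```

```bash
python3 -m inch '{"grip":[0.016,0.016,0.016,0.016,0.016,0.016,0.016,0.016,0.016,0.016],"dp":[[-0.028,-0.028,-0.002],[-0.028,-0.028,-0.002],[-0.028,-0.028,-0.002],[-0.028,-0.028,-0.002],[-0.028,-0.028,-0.002],[-0.028,-0.028,-0.002],[-0.028,-0.028,-0.002],[-0.028,-0.028,-0.002],[-0.028,-0.028,-0.002],[-0.028,-0.028,-0.002]],"dr":[[0,0,0],[0,0,0],[0,0,0],[0,0,0],[0,0,0],[0,0,0],[0,0,0],[0,0,0],[0,0,0],[0,0,0]]}'
python3 -m inch '{"grip":[0.016,0.016,0.016,0.016,0.016,0.016,0.016,0.016,0.016,0.016],"dp":[[-0.028,-0.028,-0.002],[-0.028,-0.028,-0.002],[-0.028,-0.028,-0.002],[-0.028,-0.028,-0.002],[-0.028,-0.028,-0.002],[-0.028,-0.028,-0.002],[-0.028,-0.028,-0.002],[-0.028,-0.028,-0.002],[-0.028,-0.028,-0.002],[-0.028,-0.028,-0.002]],"dr":[[0,0,0],[0,0,0],[0,0,0],[0,0,0],[0,0,0],[0,0,0],[0,0,0],[0,0,0],[0,0,0],[0,0,0]]}'
python3 -m inch '{"grip":[0.016,0.016,0.016,0.016,0.016,0.016,0.016,0.016,0.016,0.016],"dp":[[0,0,0],[0,0,0],[0,0,0],[0,0,0],[0,0,0],[0,0,0],[0,0,0],[0,0,0],[0,0,0],[0,0,0]],"dr":[[0,0,0.12],[0,0,0.12],[0,0,0.12],[0,0,0.12],[0,0,0.12],[0,0,0.12],[0,0,0.12],[0,0,0.12],[0,0,0.12],[0,0,0.12]]}'
python3 -m inch '{"grip":[0.016,0.016,0.016,0.016,0.016,0.016,0.016,0.016,0.016,0.016],"dp":[[0,0,0],[0,0,0],[0,0,0],[0,0,0],[0,0,0],[0,0,0],[0,0,0],[0,0,0],[0,0,0],[0,0,0]],"dr":[[0,0,0.12],[0,0,0.12],[0,0,0.12],[0,0,0.12],[0,0,0.12],[0,0,0.12],[0,0,0.12],[0,0,0.12],[0,0,0.12],[0,0,0.08]]}'
python3 - <<'E'
from h import *
s=manip.get_state();print(s['ee_pos'],s['eef_rot'],s['joint_positions'],s['wrist_force'])
k=manip.capture('wrist');save(k,'w1');np.save('w1.npy',{'s':s,'p':k})
E
```

```text
time_s: 1.83
ee_pos: [0.4103, 0.2559, 0.2046]
eef_rot: [3.141, 0.0, 2.749]
wrist_force: [-0.1, 1.1, 0.2]
grip_width: 0.0282
grasp_force: 0.0
time_s: 2.67
ee_pos: [0.5618, -0.1098, 0.2245]
eef_rot: [3.141, 0.001, 2.749]
wrist_force: [0.5, 0.1, 0.2]
grip_width: 0.0159
grasp_force: 0.0
time_s: 3.5
ee_pos: [0.5614, -0.1079, 0.2242]
eef_rot: [3.141, -0.0, 1.543]
wrist_force: [-0.6, 0.3, -0.4]
grip_width: 0.0158
grasp_force: 0.0
time_s: 4.33
ee_pos: [0.5614, -0.1079, 0.2242]
eef_rot: [-3.141, -0.0, 0.384]
wrist_force: [-0.5, -0.2, -0.5]
grip_width: 0.0154
grasp_force: 0.0
[ 0.56141705 -0.10785196  0.22420422] [-3.14145924e+00 -3.29699109e-04  3.83886596e-01] [-0.54748676  0.34059549  0.86344241  1.77049322 -0.28102582  1.15942874
 -0.78542046] [-0.48710164 -0.17047799 -0.54181336]
```

View pics/w1.png

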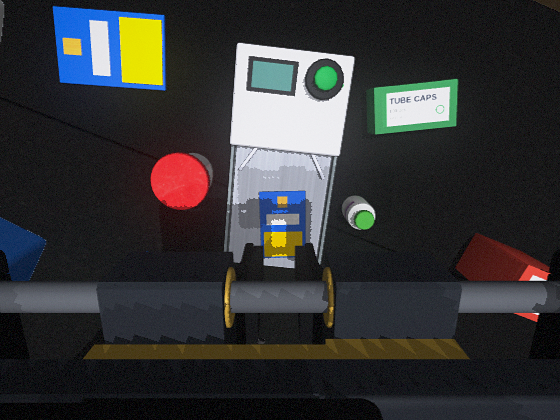

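The wrist view shows the card at (190–258, 260–307) with its tail under the fingers. The head's corners are near (43,237), (56,354), (157,337) and (145,230). I'll take a closer crop for sub-pixel corners.

Run:
```python
from h import *
a=cv2.imread('pics/w1.png')[130:270,215:365];cv2.imwrite('pics/w1c.png',cv2.resize(a,None,fx=4,fy=4,interpolation=cv2.INTER_CUBIC))
```

```text
(no output)
```

View pics/w1c.png

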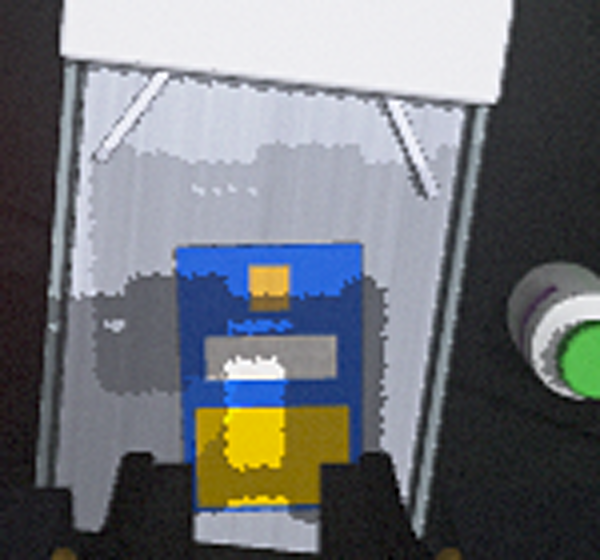

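Run:
```python
from h import *
d=np.load('w1.npy',allow_pickle=True).item();p,s=d['p'],d['s']
w=lambda c,z:[at_z(p,(130+y/4,215+x/4),z,s) for x,y in c]
P=w([(62,57),(497,103)],.04)+[at_z(p,(42.5,236.5),.04,s),at_z(p,(56,355),.04,s)]+w([(100,160),(432,195)],.028)+[at_z(p,(78,326),.062,s)]
rd,e=fit(P,[(.03,.062),(.03,-.062),(.135,.062),(.135,-.062),(0,.048),(0,-.048),(.108,-.032)]);print('reader',rd,e.round(4))
C=w([(175,246),(362,243)],.023)+w([(195,409),(348,405)],.0235)
cd,e=fit(C,[(.043,.028),(.043,-.028),(-.008,.024),(-.008,-.024)]);print('card',cd,e.round(4))
c,n=np.cos(rd[2]),np.sin(rd[2]);B=np.array([[c,-n],[n,c]])
print('card in reader',B.T@(cd[:2]-rd[:2]),cd[2]-rd[2])
c,n=np.cos(cd[2]),np.sin(cd[2]);g=np.r_[cd[:2]+np.array([[c,-n],[n,c]])@[-.025,0],.045]
T=T_tool(s);print('goal',g,'shift',T[:3,:3].T@(g-T[:3,3]),'turn',-(cd[2]-s['eef_rot'][2]))
```

```text
reader [ 0.56712755 -0.10905334  0.27889331] [[-0.0006  0.0011]
 [-0.0003 -0.0009]
 [ 0.0009  0.0006]
 [ 0.0008 -0.0002]
 [-0.0003 -0.0013]
 [-0.0009  0.0004]
 [ 0.0004  0.0003]]
card [ 0.50860804 -0.13424816  0.4063761 ] [[-0.0003 -0.0002]
 [-0.0002  0.0001]
 [ 0.0003  0.0004]
 [ 0.0002 -0.0002]]
card in reader [-0.06319429 -0.00811136] 0.12748279176131394
goal [ 0.48564405 -0.14413024  0.045     ] shift [-0.08390421  0.00528268  0.17917586] turn -0.02248950502799857
```

```bash
python3 -m inch '{"grip":[0.016,0.016,0.016,0.016,0.016,0.016,0.016,0.016],"dp":[[-0.021,0.001,0.02],[-0.021,0.001,0.03],[-0.021,0.001,0.03],[-0.021,0.002,0.03],[0,0,0.03],[0,0,0.02],[0,0,0.015],[0,0,0]],"dr":[[0,0,-0.022],[0,0,0],[0,0,0],[0,0,0],[0,0,0],[0,0,0],[0,0,0],[0,0,0]]}'
python3 - <<'E'
from h import *
s=manip.get_state();print(s['ee_pos'],s['eef_rot'],s['wrist_force'])
E
```

```text
time_s: 5.05
ee_pos: [0.4838, -0.145, 0.0466]
eef_rot: [-3.138, 0.005, 0.412]
wrist_force: [0.5, -0.1, 0.2]
grip_width: 0.0158
grasp_force: 0.0
[ 0.48382876 -0.14498178  0.04661163] [-3.13846941  0.00473718  0.41241714] [ 0.47759632 -0.14699777  0.20388524]
```

```bash
python3 -m inch '{"grip":[0.016,0.016,0.016,0.016,0.016,0.016],"dp":[[0,0,0.009],[0,0,0.008],[0,0,0.003],[0,0,0],[0,0,0],[0,0,0]],"dr":[[0,0,0],[0,0,0],[0,0,0],[0,0,0],[0,0,0],[0,0,0]]}'
python3 -m inch '{"grip":[0.016,0.016,0.016,0.016],"dp":[[0,0,0.001],[0,0,0.001],[0,0,0],[0,0,0]],"dr":[[0,0,0],[0,0,0],[0,0,0],[0,0,0]]}'
```

```text
time_s: 5.55
ee_pos: [0.4866, -0.1459, 0.0296]
eef_rot: [3.141, -0.001, 0.411]
wrist_force: [0.0, -0.1, 0.1]
grip_width: 0.016
grasp_force: 0.0
time_s: 5.88
ee_pos: [0.4862, -0.1457, 0.0272]
eef_rot: [-3.142, -0.0, 0.411]
wrist_force: [-0.3, -0.7, -0.7]
grip_width: 0.0162
grasp_force: 0.0
```

```bash
python3 -m inch '{"grip":[0.016,0.016,0.016,0.016],"dp":[[0,0,0.0015],[0,0,0.0015],[0,0,0],[0,0,0]],"dr":[[0,0,0],[0,0,0],[0,0,0],[0,0,0]]}'
python3 -m inch '{"grip":[0.016,0.016,0.016,0.016],"dp":[[0,0,0.0007],[0,0,0.0008],[0,0,0],[0,0,0]],"dr":[[0,0,0],[0,0,0],[0,0,0],[0,0,0]]}'
```

```text
time_s: 6.22
ee_pos: [0.486, -0.1457, 0.024]
eef_rot: [-3.141, 0.0, 0.411]
wrist_force: [-0.0, 0.6, -0.0]
grip_width: 0.0159
grasp_force: 0.0
time_s: 6.55
ee_pos: [0.4861, -0.1458, 0.0225]
eef_rot: [-3.141, 0.0, 0.411]
wrist_force: [0.4, 0.1, -0.7]
grip_width: 0.016
grasp_force: 0.0
```

```bash
python3 -m inch '{"grip":[0.016,0.016,0.016],"dp":[[0,0,0.0008],[0,0,0],[0,0,0]],"dr":[[0,0,0],[0,0,0],[0,0,0]]}'
python3 -m inch '{"grip":[0.016,0.016,0.016],"dp":[[0,0,0.0005],[0,0,0],[0,0,0]],"dr":[[0,0,0],[0,0,0],[0,0,0]]}'
```

```text
time_s: 6.8
ee_pos: [0.4861, -0.1457, 0.0218]
eef_rot: [-3.141, -0.0, 0.411]
wrist_force: [-0.7, 0.5, -0.8]
grip_width: 0.0155
grasp_force: 0.0
time_s: 7.05
ee_pos: [0.4861, -0.1458, 0.0213]
eef_rot: [-3.141, 0.0, 0.411]
wrist_force: [-0.1, 0.4, 0.4]
grip_width: 0.0159
grasp_force: 0.0
```

```bash
python3 -m inch '{"grip":[0.016,0.016,0.016],"dp":[[0,0,0.0005],[0,0,0],[0,0,0]],"dr":[[0,0,0],[0,0,0],[0,0,0]]}'
python3 -m inch '{"grip":[0.016,0.016,0.016],"dp":[[0,0,0.0005],[0,0,0],[0,0,0]],"dr":[[0,0,0],[0,0,0],[0,0,0]]}'
python3 - <<'E'
from h import *
s=manip.get_state()
print(s['joint_torque'],s['ft_torque'])
k=manip.capture('wrist');save(k,'w2')
E
```

```text
time_s: 7.3
ee_pos: [0.4861, -0.1458, 0.0208]
eef_rot: [-3.141, 0.0, 0.411]
wrist_force: [-0.4, -0.1, 0.6]
grip_width: 0.0158
grasp_force: 0.0
time_s: 7.55
ee_pos: [0.4861, -0.1458, 0.0203]
eef_rot: [-3.142, 0.0, 0.411]
wrist_force: [-0.1, 0.9, -0.4]
grip_width: 0.0157
grasp_force: 0.0
[-9.87682870e-04 -3.67474580e+01  7.33252287e+00 -1.48377979e+01
 -4.81901527e-02 -3.23082613e-04  8.40614957e-04] [-0.06961248  0.15409823 -0.01659595]
```

View pics/w2.png

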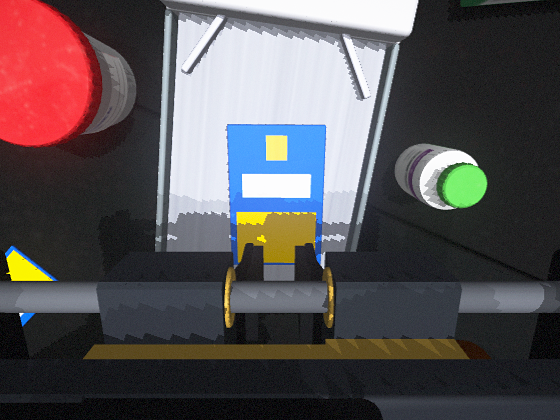

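The wrist view shows the fingers at about (245–265, 250–310) over the pad's tail, but there's no contact force yet. I'll check from the scene camera.

Run:
```python
from h import *
q=manip.capture('scene');p=manip.capture('top')
s=manip.get_state()
out=[]
for c in(q,p):
    M=np.array(c['camera_from_world']);v=M@np.r_[s['ee_pos'],1];u=(c['cx']-c['fx']*v[0]/v[2]);r=c['cy']+c['fy']*v[1]/v[2]
    print('tcp px row,col',r,u)
    r0,c0=int(r)-50,int(u)-50
    a=np.ascontiguousarray(c['pixels'][r0:r0+100,c0:c0+100,::-1]);a=cv2.resize(a,(400,400),interpolation=cv2.INTER_CUBIC)
    cv2.drawMarker(a,(int((u-c0)*4),int((r-r0)*4)),(255,0,255),cv2.MARKER_CROSS,12,1);out.append(a)
cv2.imwrite('pics/two.png',np.hstack(out))
```

```text
tcp px row,col 167.05504616248126 245.84979092802521
tcp px row,col 243.29449307040068 345.1709695785606
```

View pics/two.png

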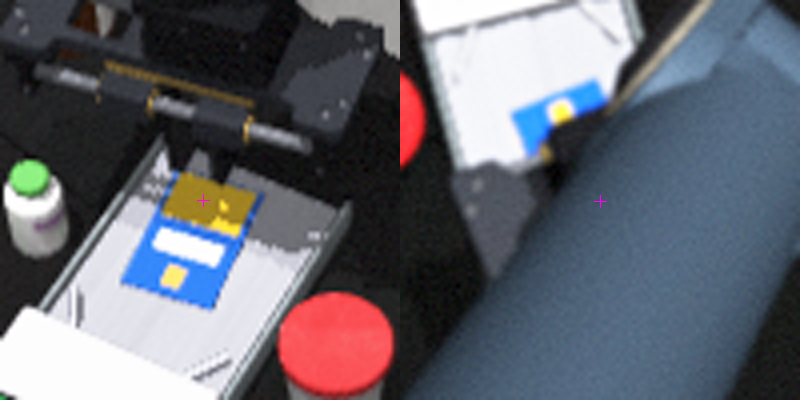

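The scene crop shows the fingertips ending about 15–20 mm short of the reported TCP (cross at (200,200)), still above the pad's tail. I'll keep feeling down in small steps.

```bash
python3 -m inch '{"grip":[0.016,0.016,0.016],"dp":[[0,0,0.001],[0,0,0],[0,0,0]],"dr":[[0,0,0],[0,0,0],[0,0,0]]}'
python3 -m inch '{"grip":[0.016,0.016,0.016],"dp":[[0,0,0.001],[0,0,0],[0,0,0]],"dr":[[0,0,0],[0,0,0],[0,0,0]]}'
```

```text
time_s: 7.95
ee_pos: [0.4861, -0.1457, 0.0192]
eef_rot: [-3.141, 0.0, 0.411]
wrist_force: [-0.3, 0.0, -0.4]
grip_width: 0.016
grasp_force: 0.0
time_s: 8.2
ee_pos: [0.4861, -0.1458, 0.0183]
eef_rot: [-3.141, 0.0, 0.411]
wrist_force: [-0.0, 0.3, -1.3]
grip_width: 0.0161
grasp_force: 0.0
```

```bash
python3 -m inch '{"grip":[0.016,0.016],"dp":[[0,0,0.002],[0,0,0]],"dr":[[0,0,0],[0,0,0]]}'
python3 - <<'E'
from h import *
p=manip.capture('scene');s=manip.get_state()
M=np.array(p['camera_from_world'])
def pr(X):
    v=M@np.r_[X,1];return p['cy']+p['fy']*v[1]/v[2],p['cx']-p['fx']*v[0]/v[2]
T=T_tool(s);a=p['pixels'];r,u=pr(s['ee_pos']);r0,c0=int(r)-35,int(u)-35
b=cv2.resize(np.ascontiguousarray(a[r0:r0+60,c0:c0+70,::-1]),(700,600),interpolation=cv2.INTER_CUBIC)
for h in(0,.02,.04,.06):
  for y in(-.008,.008):
    rr,uu=pr((T@[0,y,-h,1])[:3]);cv2.drawMarker(b,(int((uu-c0+.5)*10),int((rr-r0+.5)*10)),(255,0,255),cv2.MARKER_CROSS,12,2)
cv2.imwrite('pics/sc2.png',b);print(p['fx'],np.linalg.inv(M)[:3,3])
E
```

```text
time_s: 8.37
ee_pos: [0.4859, -0.1457, 0.016]
eef_rot: [-3.141, 0.0, 0.411]
wrist_force: [-0.3, 0.5, -0.4]
grip_width: 0.0159
grasp_force: 0.0
513.6781963037573 [0.95979226 0.39042815 0.98496143]
```

View pics/sc2.png

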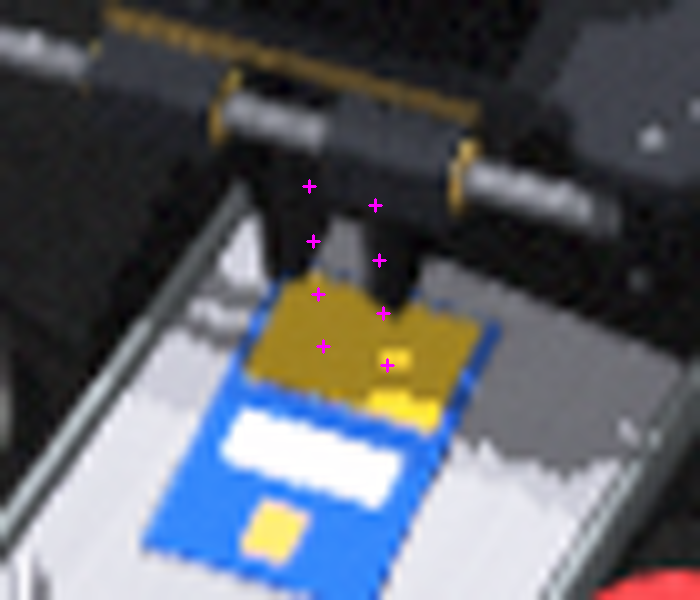

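The scene crop shows the fingers ending well short of the reported TCP (crosses at 0, 20, 40 and 60 mm up the axis). The tips sit at about the 25–40 mm mark, still in free air, so I'll go on down by feel.

```bash
python3 -m inch '{"grip":[0.016,0.016,0.016,0.016,0.016,0.016],"dp":[[0,0,0.002],[0,0,0.002],[0,0,0.001],[0,0,0.001],[0,0,0],[0,0,0]],"dr":[[0,0,0],[0,0,0],[0,0,0],[0,0,0],[0,0,0],[0,0,0]]}'
python3 -m inch '{"grip":[0.016,0.016,0.016],"dp":[[0,0,0.001],[0,0,0],[0,0,0]],"dr":[[0,0,0],[0,0,0],[0,0,0]]}'
python3 - <<'E'
from h import *
q=manip.capture('wrist');save(q,'w3');s=manip.get_state();print(s['joint_positions'])
E
```

```text
time_s: 8.92
ee_pos: [0.4861, -0.1458, 0.0102]
eef_rot: [-3.141, 0.0, 0.411]
wrist_force: [-0.3, -0.6, -0.0]
grip_width: 0.016
grasp_force: 0.0
time_s: 9.17
ee_pos: [0.4861, -0.1458, 0.0093]
eef_rot: [-3.141, 0.0, 0.411]
wrist_force: [0.1, -0.5, 0.1]
grip_width: 0.0161
grasp_force: 0.0
[-0.32121424  0.51615894  0.6857483   2.11224936 -0.51808306  0.6832234
 -0.44639056]
```

View pics/w3.png

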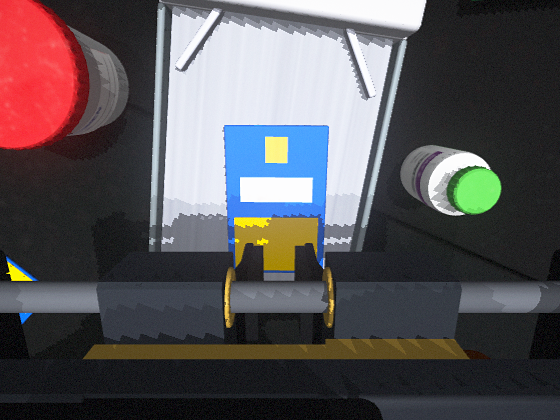

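The wrist view shows the card (head edge at row 126, cols 225–328) and finger ends at row 245. The gap-to-scale ratio puts the tips about 15 mm above the pad, so I'll keep lowering.

```bash
python3 -m inch '{"grip":[0.016,0.016,0.016,0.016,0.016,0.016],"dp":[[0,0,0.002],[0,0,0.002],[0,0,0.001],[0,0,0.001],[0,0,0],[0,0,0]],"dr":[[0,0,0],[0,0,0],[0,0,0],[0,0,0],[0,0,0],[0,0,0]]}'
python3 -m inch '{"grip":[0.016,0.016,0.016],"dp":[[0,0,0.001],[0,0,0],[0,0,0]],"dr":[[0,0,0],[0,0,0],[0,0,0]]}'
python3 -m inch '{"grip":[0.016,0.016,0.016],"dp":[[0,0,0.001],[0,0,0],[0,0,0]],"dr":[[0,0,0],[0,0,0],[0,0,0]]}'
```

```text
time_s: 9.72
ee_pos: [0.4861, -0.1458, 0.0032]
eef_rot: [-3.141, 0.0, 0.411]
wrist_force: [0.3, -0.6, -0.4]
grip_width: 0.016
grasp_force: 0.0
time_s: 9.97
ee_pos: [0.4861, -0.1458, 0.0023]
eef_rot: [-3.141, -0.0, 0.411]
wrist_force: [0.5, 0.4, 0.3]
grip_width: 0.0162
grasp_force: 0.0
time_s: 10.22
ee_pos: [0.4861, -0.1458, 0.0013]
eef_rot: [-3.141, 0.0, 0.411]
wrist_force: [-0.1, 0.4, -0.3]
grip_width: 0.0157
grasp_force: 0.0
```

```bash
python3 -m inch '{"grip":[0.016,0.016,0.016],"dp":[[0,0,0.001],[0,0,0.001],[0,0,0]],"dr":[[0,0,0],[0,0,0],[0,0,0]]}'
```

```text
time_s: 10.47
ee_pos: [0.486, -0.1457, -0.0009]
eef_rot: [-3.141, 0.0, 0.411]
wrist_force: [-0.8, 0.4, 0.9]
grip_width: 0.0161
grasp_force: 0.0
```

Run:
```python
from h import *
s=manip.get_state();T=T_tool(s);p=manip.capture('wrist');a=p['pixels'].astype(int)
# scale at card: blue head-edge width, and where finger sides lie
for r in(150,170,180,246,250,256,262):
    x=a[r,200:360];print(r,[tuple(v) for v in x[25:120:6]])
```

```text
150 [(np.int64(79), np.int64(166), np.int64(254)), (np.int64(73), np.int64(159), np.int64(254)), (np.int64(75), np.int64(162), np.int64(254)), (np.int64(73), np.int64(164), np.int64(254)), (np.int64(77), np.int64(164), np.int64(254)), (np.int64(76), np.int64(165), np.int64(254)), (np.int64(76), np.int64(164), np.int64(254)), (np.int64(254), np.int64(247), np.int64(138)), (np.int64(254), np.int64(247), np.int64(142)), (np.int64(253), np.int64(245), np.int64(137)), (np.int64(254), np.int64(246), np.int64(137)), (np.int64(74), np.int64(161), np.int64(254)), (np.int64(77), np.int64(161), np.int64(254)), (np.int64(75), np.int64(164), np.int64(254)), (np.int64(75), np.int64(164), np.int64(254)), (np.int64(74), np.int64(163), np.int64(254))]
170 [(np.int64(72), np.int64(162), np.int64(255)), (np.int64(75), np.int64(162), np.int64(254)), (np.int64(77), np.int64(163), np.int64(254)), (np.int64(73), np.int64(161), np.int64(254)), (np.int64(77), np.int64(164), np.int64(254)), (np.int64(75), np.int64(161), np.int64(254)), (np.int64(77), np.int64(162), np.int64(254)), (np.int64(78), np.int64(163)
[... 3326 characters left out ...]
42), np.int64(41), np.int64(46)), (np.int64(41), np.int64(40), np.int64(46)), (np.int64(168), np.int64(136), np.int64(0)), (np.int64(38), np.int64(34), np.int64(37)), (np.int64(42), np.int64(40), np.int64(43)), (np.int64(40), np.int64(36), np.int64(35)), (np.int64(43), np.int64(38), np.int64(36)), (np.int64(168), np.int64(135), np.int64(7)), (np.int64(165), np.int64(135), np.int64(0)), (np.int64(167), np.int64(137), np.int64(10)), (np.int64(166), np.int64(138), np.int64(7)), (np.int64(167), np.int64(137), np.int64(6)), (np.int64(40), np.int64(38), np.int64(41)), (np.int64(39), np.int64(35), np.int64(39)), (np.int64(37), np.int64(38), np.int64(36)), (np.int64(30), np.int64(28), np.int64(35))]
```

```bash
python3 -m inch '{"grip":[0.016,0.016,0.016],"dp":[[0,0,0.001],[0,0,0],[0,0,0]],"dr":[[0,0,0],[0,0,0],[0,0,0]]}'
python3 -m inch '{"grip":[0.016,0.016,0.016],"dp":[[0,0,0.001],[0,0,0],[0,0,0]],"dr":[[0,0,0],[0,0,0],[0,0,0]]}'
```

```text
time_s: 10.77
ee_pos: [0.4861, -0.1458, -0.0018]
eef_rot: [-3.141, 0.0, 0.411]
wrist_force: [-0.9, -1.1, 0.6]
grip_width: 0.0158
grasp_force: 0.0
time_s: 11.02
ee_pos: [0.4861, -0.1457, -0.0027]
eef_rot: [-3.141, 0.0, 0.411]
wrist_force: [0.5, 0.1, 0.4]
grip_width: 0.016
grasp_force: 0.0
```

```bash
python3 -m inch '{"grip":[0.016,0.016,0.016],"dp":[[0,0,0.001],[0,0,0],[0,0,0]],"dr":[[0,0,0],[0,0,0],[0,0,0]]}'
python3 -m inch '{"grip":[0.016,0.016,0.016],"dp":[[0,0,0.001],[0,0,0],[0,0,0]],"dr":[[0,0,0],[0,0,0],[0,0,0]]}'
```

```text
time_s: 11.27
ee_pos: [0.4861, -0.1457, -0.0037]
eef_rot: [-3.141, 0.0, 0.411]
wrist_force: [0.4, -1.2, 0.3]
grip_width: 0.0159
grasp_force: 0.0
time_s: 11.52
ee_pos: [0.4861, -0.1458, -0.0047]
eef_rot: [-3.141, 0.0, 0.411]
wrist_force: [0.7, -0.2, -0.1]
grip_width: 0.016
grasp_force: 0.0
```

```bash
python3 -m inch '{"grip":[0.016,0.016],"dp":[[0,0,0],[0,0,0]],"dr":[[0,0,0],[0,0,0]]}'
```

```text
time_s: 11.68
ee_pos: [0.4862, -0.1458, -0.0047]
eef_rot: [-3.142, -0.0, 0.411]
wrist_force: [0.2, -0.6, -0.3]
grip_width: 0.0158
grasp_force: 0.0
```

```bash
python3 -m inch '{"grip":[0.016,0.016,0.016],"dp":[[0,0,0.001],[0,0,0.001],[0,0,0]],"dr":[[0,0,0],[0,0,0],[0,0,0]]}'
```

```text
time_s: 11.93
ee_pos: [0.486, -0.1457, -0.0069]
eef_rot: [-3.141, 0.0, 0.411]
wrist_force: [-0.4, 0.3, 0.5]
grip_width: 0.0158
grasp_force: 0.0
```

Run:
```python
from h import *
p=manip.capture('scene');s=manip.get_state();print(s['wrist_force'])
a=p['pixels'][120:195,200:300,::-1];q=manip.capture('wrist')['pixels'][120:300,200:350,::-1]
f=lambda x,k:cv2.resize(np.ascontiguousarray(x),None,fx=k,fy=k,interpolation=cv2.INTER_CUBIC)
A=f(a,4);B=f(q,2);B=cv2.copyMakeBorder(B[:300],0,max(0,300-B.shape[0]),0,0,0);cv2.imwrite('pics/both.png',np.hstack([A,B]))
```

```text
[-0.14643686 -0.58485343 -0.69824805]
```

View pics/both.png

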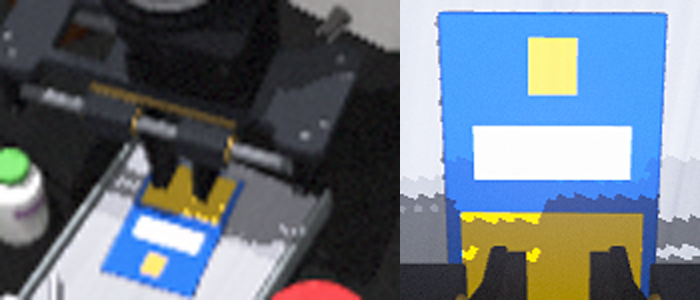

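The left half shows the fingertips over the pad with a gap still below them. In the wrist half they're at about (250–260, 243–315). I'll continue down.

```bash
python3 -m inch '{"grip":[0.016,0.016,0.016],"dp":[[0,0,0.001],[0,0,0.001],[0,0,0]],"dr":[[0,0,0],[0,0,0],[0,0,0]]}'
```

```text
time_s: 12.28
ee_pos: [0.486, -0.1457, -0.0089]
eef_rot: [-3.141, 0.0, 0.411]
wrist_force: [0.0, 0.2, -0.7]
grip_width: 0.0158
grasp_force: 0.0
```

```bash
python3 -m inch '{"grip":[0.016,0.016,0.016],"dp":[[0,0,0.001],[0,0,0],[0,0,0]],"dr":[[0,0,0],[0,0,0],[0,0,0]]}'
```

```text
time_s: 12.53
ee_pos: [0.4861, -0.1458, -0.0097]
eef_rot: [-3.141, 0.0, 0.411]
wrist_force: [-0.5, 0.5, 0.2]
grip_width: 0.0162
grasp_force: 0.0
```

```bash
python3 -m inch '{"grip":[0.016,0.016,0.016],"dp":[[0,0,0.001],[0,0,0],[0,0,0]],"dr":[[0,0,0],[0,0,0],[0,0,0]]}'
```

```text
time_s: 12.78
ee_pos: [0.4861, -0.1457, -0.0107]
eef_rot: [-3.141, 0.0, 0.411]
wrist_force: [-1.2, 0.2, 0.3]
grip_width: 0.0162
grasp_force: 0.0
```

```bash
python3 -m inch '{"grip":[0.016,0.016,0.016],"dp":[[0,0,0.0012],[0,0,0.0012],[0,0,0]],"dr":[[0,0,0],[0,0,0],[0,0,0]]}'
```

```text
time_s: 13.03
ee_pos: [0.486, -0.1457, -0.0133]
eef_rot: [-3.141, 0.0, 0.411]
wrist_force: [-0.5, -0.1, -0.7]
grip_width: 0.0159
grasp_force: 0.0
```

```bash
python3 -m inch '{"grip":[0.016,0.016,0.016],"dp":[[0,0,0.0012],[0,0,0.0012],[0,0,0]],"dr":[[0,0,0],[0,0,0],[0,0,0]]}'
```

```text
time_s: 13.28
ee_pos: [0.4863, -0.1459, -0.0152]
eef_rot: [-3.141, -0.0, 0.411]
wrist_force: [-1.6, 0.5, 6.8]
grip_width: 0.0157
grasp_force: 3.3
```

Contact is felt at TCP z ≈ −0.0145, so the tips lie 38 mm above the reported TCP. Next I'll square the card up under light pressure.

```bash
python3 -m inch '{"grip":[0.016,0.016,0.016,0.016,0.016,0.016,0.016,0.016],"dp":[[0,0,0.0004],[0,0,0],[0,0,0],[0,0,0],[0,0,0],[0,0,0],[0,0,0],[0,0,0]],"dr":[[0,0,0],[0,0,0.02],[0,0,0.025],[0,0,0.025],[0,0,0.025],[0,0,0.02],[0,0,0.012],[0,0,0]]}'
```

```text
time_s: 13.95
ee_pos: [0.4872, -0.1461, -0.0152]
eef_rot: [3.141, -0.002, 0.283]
wrist_force: [0.9, 1.1, 6.9]
grip_width: 0.0165
grasp_force: 3.2
```

```bash
python3 -m inch '{"grip":[0.016,0.016,0.016,0.016,0.016,0.016,0.016,0.016,0.016],"dp":[[0,0,0.0005],[0,-0.001,0],[0,-0.002,0],[0,-0.002,0],[0,-0.002,0],[0,-0.002,0],[0,-0.002,0],[0,0,0],[0,0,0]],"dr":[[0,0,0],[0,0,0],[0,0,0],[0,0,0],[0,0,0],[0,0,0],[0,0,0],[0,0,0],[0,0,0]]}'
python3 - <<'E'
from h import *
s=manip.get_state();print(s['ee_pos'],s['eef_rot'],s['wrist_force'])
p=manip.capture('wrist');save(p,'w4');np.save('w4.npy',{'s':s,'p':p})
a=p['pixels'];hsv=cv2.cvtColor(a,cv2.COLOR_RGB2HSV)
m=cv2.inRange(hsv,(100,140,120),(118,255,255));m[:,:190]=0;m[:,370:]=0;m[240:]=0
m=cv2.morphologyEx(m,cv2.MORPH_CLOSE,np.ones((41,41)))
for r in(150,170,190,210):
    x=np.flatnonzero(m[r]);L=at_z(p,(r,x[0]-.5),.022,s);Rr=at_z(p,(r,x[-1]+.5),.022,s)
    rd=[.56713,-.10905,.2789];c,n=np.cos(rd[2]),np.sin(rd[2]);B=np.array([[c,n],[-n,c]])
    print(r,x[0],x[-1],B@(L[:2]-rd[:2]),B@(Rr[:2]-rd[:2]))
x=np.flatnonzero(m.any(1));print('head row',x[0],B@(at_z(p,(x[0],278),.022,s)[:2]-rd[:2]))
E
```

```text
time_s: 14.7
ee_pos: [0.4847, -0.1359, -0.0154]
eef_rot: [3.14, -0.003, 0.283]
wrist_force: [-0.5, 0.0, 7.7]
grip_width: 0.0158
grasp_force: 3.9
[ 0.48467421 -0.13591643 -0.01536151] [ 3.14005513e+00 -2.85640914e-03  2.83451339e-01] [-0.50246865  0.04066508  7.74007584]
150 217 334 [-0.02926966  0.02735039] [-0.02893503 -0.02870206]
170 218 333 [-0.03882158  0.02727291] [-0.03849328 -0.02869485]
190 219 332 [-0.04867831  0.02719297] [-0.04835653 -0.02868741]
210 220 331 [-0.05885468  0.02711044] [-0.05853961 -0.02867974]
head row 127 [-0.01846584 -0.00179498]
```

```bash
python3 -m inch '{"grip":[0.016,0.016,0.016],"dp":[[0,0,0.0005],[0,0,0.0004],[0,0,0]],"dr":[[0,0,0],[0,0,0],[0,0,0]]}'
```

```text
time_s: 15.0
ee_pos: [0.4847, -0.1359, -0.016]
eef_rot: [3.141, -0.003, 0.283]
wrist_force: [-1.0, 0.2, 12.0]
grip_width: 0.0157
grasp_force: 5.9
```

```bash
python3 -m inch '{"grip":[0.016,0.016,0.016],"dp":[[0,0,0.0004],[0,0,0.0004],[0,0,0]],"dr":[[0,0,0],[0,0,0],[0,0,0]]}'
```

```text
time_s: 15.25
ee_pos: [0.4847, -0.1359, -0.0165]
eef_rot: [3.141, -0.003, 0.283]
wrist_force: [-1.8, 1.5, 14.5]
grip_width: 0.0162
grasp_force: 7.6
```

```bash
python3 -m inch '{"grip":[0.016,0.016,0.016,0.016,0.016,0.016,0.016,0.016,0.016,0.016],"dp":[[0,0,0.0002],[0.002,0,0],[0.004,0,0],[0.004,0,0],[0.004,0,0],[0.004,0,0],[0.004,0,0],[0.004,0,0],[0.002,0,0],[0,0,0]],"dr":[[0,0,0],[0,0,0],[0,0,0],[0,0,0],[0,0,0],[0,0,0],[0,0,0],[0,0,0],[0,0,0],[0,0,0]]}'
cat >> h.py <<'E'
RD=np.array([.56713,-.10905,.2789])
def st():
    s=manip.get_state();c,n=np.cos(RD[2]),np.sin(RD[2]);B=np.array([[c,n],[-n,c]])
    print('tool in reader',(B@(np.array(s['ee_pos'][:2])-RD[:2])).round(4),'F reader',(B@s['wrist_force'][:2]).round(1),round(s['wrist_force'][2],1),'z',s['ee_pos'][2].round(4),'yaw',round(s['eef_rot'][2]-RD[2],4));return s
def card():
    s=st();p=manip.capture('wrist');hsv=cv2.cvtColor(p['pixels'],cv2.COLOR_RGB2HSV)
    m=cv2.inRange(hsv,(100,140,120),(118,255,255));m[:,:190]=0;m[:,370:]=0;m[240:]=0
    m=cv2.morphologyEx(m,cv2.MORPH_CLOSE,np.ones((41,41)));c,n=np.cos(RD[2]),np.sin(RD[2]);B=np.array([[c,n],[-n,c]])
    f=lambda r,u:(B@(at_z(p,(r,u),.021,s)[:2]-RD[:2])).round(4)
    for r in(150,180,205):
        x=np.flatnonzero(m[r])
        if len(x):print(r,f(r,x[0]-.5),f(r,x[-1]+.5))
    x=np.flatnonzero(m.any(1));print('first blue row',x[0],f(x[0],278));return p
E
python3 -c "
from h import *
card()"
```

```text
time_s: 16.08
ee_pos: [0.5119, -0.1287, -0.0165]
eef_rot: [3.14, -0.003, 0.283]
wrist_force: [-2.1, -0.2, 15.6]
grip_width: 0.0159
grasp_force: 7.6
tool in reader [-0.0585 -0.0037] F reader [-2.   0.4] 15.6 z -0.0165 yaw 0.0043
150 [-0.0011  0.0268] [-0.0008 -0.0293]
180 [-0.0156  0.0269] [-0.0153 -0.029 ]
205 [-0.0281  0.0269] [-0.0278 -0.0291]
first blue row 127 [ 0.0097 -0.0024]
```

```bash
python3 -m inch '{"grip":[0.016,0.016,0.016,0.016,0.016,0.016,0.016],"dp":[[0.002,-0.0003,0],[0.004,-0.0005,0],[0.004,0,0],[0.003,0,0],[0.002,0,0],[0.001,0,0],[0,0,0]],"dr":[[0,0,0],[0,0,0.004],[0,0,0],[0,0,0],[0,0,0],[0,0,0],[0,0,0]]}'
python3 -c "
from h import *
card()"
```

```text
time_s: 16.72
ee_pos: [0.5267, -0.1236, -0.0164]
eef_rot: [3.14, -0.003, 0.279]
wrist_force: [-2.7, -1.0, 14.9]
grip_width: 0.0162
grasp_force: 7.5
tool in reader [-0.0429 -0.0028] F reader [-2.9 -0.2] 14.9 z -0.0164 yaw 0.0002
150 [0.0146 0.0274] [ 0.0147 -0.0286]
180 [0.0002 0.0276] [ 0.0003 -0.0283]
205 [-0.0124  0.0277] [-0.0123 -0.0284]
first blue row 127 [ 0.0253 -0.0018]
```

Centred to within 0.5 mm and square. Now through the mouth slowly.

```bash
python3 -m inch '{"grip":[0.016,0.016,0.016,0.016,0.016,0.016,0.016],"dp":[[0.001,-0.0003,0],[0.001,0,0],[0.001,0,0],[0.001,0,0],[0.001,0,0],[0.001,0,0],[0,0,0]],"dr":[[0,0,0],[0,0,0],[0,0,0],[0,0,0],[0,0,0],[0,0,0],[0,0,0]]}'
python3 -c "
from h import *
st()"
```

```text
time_s: 17.35
ee_pos: [0.5321, -0.1218, -0.0164]
eef_rot: [3.14, -0.003, 0.279]
wrist_force: [-3.0, -1.3, 15.3]
grip_width: 0.0163
grasp_force: 7.5
tool in reader [-0.0372 -0.0026] F reader [-3.2 -0.4] 15.3 z -0.0164 yaw -0.0
```

```bash
python3 -m inch '{"grip":[0.016,0.016,0.016,0.016,0.016],"dp":[[0.001,0,0],[0.001,0,0],[0.001,0,0],[0,0,0],[0,0,0]],"dr":[[0,0,0],[0,0,0],[0,0,0],[0,0,0],[0,0,0]]}'
python3 -c "
from h import *
card()"
```

```text
time_s: 17.77
ee_pos: [0.535, -0.1209, -0.0164]
eef_rot: [3.14, -0.003, 0.279]
wrist_force: [-2.6, -0.5, 14.4]
grip_width: 0.016
grasp_force: 7.4
tool in reader [-0.0341 -0.0026] F reader [-2.6  0.3] 14.4 z -0.0164 yaw -0.0
150 [0.0234 0.0276] [ 0.0235 -0.0284]
180 [0.009  0.0278] [ 0.009  -0.0281]
205 [-0.0036  0.0279] [-0.0035 -0.0282]
first blue row 140 [ 0.0281 -0.0016]
```

```bash
python3 -m inch '{"grip":[0.016,0.016,0.016,0.016,0.016,0.016,0.016,0.016,0.016,0.016],"dp":[[0.001,0,0],[0.002,0,0],[0.003,0,0],[0.003,0,0],[0.003,0,0],[0.003,0,0],[0.003,0,0],[0.002,0,0],[0.001,0,0],[0,0,0]],"dr":[[0,0,0],[0,0,0],[0,0,0],[0,0,0],[0,0,0],[0,0,0],[0,0,0],[0,0,0],[0,0,0],[0,0,0]]}'
python3 -c "
from h import *
st()"
```

```text
time_s: 18.65
ee_pos: [0.5554, -0.1151, -0.0163]
eef_rot: [3.14, -0.003, 0.279]
wrist_force: [-2.2, -0.4, 14.7]
grip_width: 0.0159
grasp_force: 7.2
tool in reader [-0.0129 -0.0026] F reader [-2.2  0.2] 14.7 z -0.0163 yaw 0.0002
```

```bash
python3 -m inch '{"grip":[0.016,0.016,0.016,0.016,0.016,0.016,0.016,0.016],"dp":[[0.001,0,0],[0.001,0,0],[0.001,0,0],[0.001,0,0],[0.001,0,0],[0.001,0,0],[0.001,0,0],[0,0,0]],"dr":[[0,0,0],[0,0,0],[0,0,0],[0,0,0],[0,0,0],[0,0,0],[0,0,0],[0,0,0]]}'
python3 -c "
from h import *
st()"
```

```text
time_s: 19.32
ee_pos: [0.562, -0.1132, -0.0162]
eef_rot: [3.14, -0.003, 0.279]
wrist_force: [-2.7, -0.2, 14.3]
grip_width: 0.0159
grasp_force: 7.2
tool in reader [-0.0061 -0.0026] F reader [-2.7  0.6] 14.3 z -0.0162 yaw 0.0001
```

```bash
python3 -m inch '{"grip":[0.016,0.016,0.016,0.016],"dp":[[0.001,0,0],[0.001,0,0],[0,0,0],[0,0,0]],"dr":[[0,0,0],[0,0,0],[0,0,0],[0,0,0]]}'
python3 -c "
from h import *
st()"
```

```text
time_s: 19.65
ee_pos: [0.5639, -0.1127, -0.0163]
eef_rot: [3.14, -0.003, 0.279]
wrist_force: [-1.2, -0.7, 14.6]
grip_width: 0.0159
grasp_force: 7.1
tool in reader [-0.0041 -0.0026] F reader [-1.4 -0.3] 14.6 z -0.0163 yaw 0.0
```

```bash
python3 -m inch '{"grip":[0.016,0.016,0.016],"dp":[[0.0004,0,0],[0.0004,0,0],[0,0,0]],"dr":[[0,0,0],[0,0,0],[0,0,0]]}'
python3 -c "
from h import *
st()"
```

```text
time_s: 19.9
ee_pos: [0.5645, -0.1124, -0.0163]
eef_rot: [3.14, -0.003, 0.279]
wrist_force: [-3.4, -1.1, 14.3]
grip_width: 0.0159
grasp_force: 7.2
tool in reader [-0.0035 -0.0025] F reader [-3.6 -0.1] 14.3 z -0.0163 yaw 0.0
```

```bash
python3 -m inch '{"grip":[0.016,0.016],"dp":[[0.0005,0,0],[0,0,0]],"dr":[[0,0,0],[0,0,0]]}'
python3 -c "
from h import *
st()"
```

```text
time_s: 20.07
ee_pos: [0.565, -0.1124, -0.0163]
eef_rot: [3.14, -0.003, 0.279]
wrist_force: [-2.0, -0.5, 14.8]
grip_width: 0.0159
grasp_force: 7.2
tool in reader [-0.003  -0.0026] F reader [-2.  0.] 14.8 z -0.0163 yaw -0.0001
```

```bash
python3 -m inch '{"grip":[0.016,0.016,0.016],"dp":[[0.0005,0,0],[0.0005,0,0],[0,0,0]],"dr":[[0,0,0],[0,0,0],[0,0,0]]}'
python3 -c "
from h import *
st()"
```

```text
time_s: 20.32
ee_pos: [0.566, -0.112, -0.0162]
eef_rot: [3.14, -0.003, 0.279]
wrist_force: [-2.5, -0.5, 14.1]
grip_width: 0.0163
grasp_force: 7.1
tool in reader [-0.0019 -0.0026] F reader [-2.5  0.2] 14.1 z -0.0162 yaw 0.0
```

```bash
python3 -c "
from h import *
p=card()"
```

```text
tool in reader [-0.0019 -0.0026] F reader [-2.5  0.2] 14.1 z -0.0162 yaw 0.0
first blue row 213 [ 0.0245 -0.0016]
```

Still moving freely with no stop felt, so I'll go on in ~1 mm steps.

```bash
python3 -m inch '{"grip":[0.016,0.016,0.016],"dp":[[0.0005,0,0.0001],[0.0005,0,0],[0,0,0]],"dr":[[0,0,0],[0,0,0],[0,0,0]]}'
python3 -c "
from h import *
st()"
```

```text
time_s: 20.62
ee_pos: [0.5669, -0.1118, -0.0163]
eef_rot: [3.14, -0.003, 0.279]
wrist_force: [-2.8, -0.0, 15.0]
grip_width: 0.016
grasp_force: 7.3
tool in reader [-0.0009 -0.0026] F reader [-2.7  0.7] 15.0 z -0.0163 yaw 0.0
```

```bash
python3 -m inch '{"grip":[0.016,0.016],"dp":[[0.0005,0,0],[0,0,0]],"dr":[[0,0,0],[0,0,0]]}'
python3 -c "
from h import *
st()"
```

```text
time_s: 20.78
ee_pos: [0.5674, -0.1117, -0.0163]
eef_rot: [3.14, -0.003, 0.279]
wrist_force: [-2.3, -1.2, 13.9]
grip_width: 0.0161
grasp_force: 7.3
tool in reader [-0.0005 -0.0026] F reader [-2.5 -0.5] 13.9 z -0.0163 yaw -0.0
```

```bash
python3 -m inch '{"grip":[0.016,0.016,0.016],"dp":[[0.0005,0,0.0001],[0.0005,0,0],[0,0,0]],"dr":[[0,0,0],[0,0,0],[0,0,0]]}'
python3 -c "
from h import *
st()"
```

```text
time_s: 21.03
ee_pos: [0.5684, -0.1114, -0.0163]
eef_rot: [3.14, -0.003, 0.279]
wrist_force: [-2.8, -0.1, 16.0]
grip_width: 0.0158
grasp_force: 7.5
tool in reader [ 0.0006 -0.0027] F reader [-2.7  0.7] 16.0 z -0.0163 yaw -0.0
```

```bash
python3 -m inch '{"grip":[0.016,0.016,0.016],"dp":[[0.0005,0,0],[0.0003,0,0],[0,0,0]],"dr":[[0,0,0],[0,0,0],[0,0,0]]}'
python3 -c "
from h import *
st()"
```

```text
time_s: 21.28
ee_pos: [0.5692, -0.1112, -0.0163]
eef_rot: [3.14, -0.003, 0.279]
wrist_force: [-2.5, -1.4, 15.4]
grip_width: 0.0159
grasp_force: 7.4
tool in reader [ 0.0014 -0.0026] F reader [-2.8 -0.6] 15.4 z -0.0163 yaw -0.0001
```

```bash
python3 -m inch '{"grip":[0.016,0.016,0.016],"dp":[[0.0005,0,0],[0.0005,0,0],[0,0,0]],"dr":[[0,0,0],[0,0,0],[0,0,0]]}'
python3 -c "
from h import *
st()"
```

```text
time_s: 21.53
ee_pos: [0.5701, -0.1109, -0.0164]
eef_rot: [3.14, -0.003, 0.279]
wrist_force: [-2.7, -0.7, 14.4]
grip_width: 0.0159
grasp_force: 7.5
tool in reader [ 0.0023 -0.0026] F reader [-2.8  0.1] 14.4 z -0.0164 yaw 0.0
```

```bash
python3 -m inch '{"grip":[0.016,0.016,0.016],"dp":[[0.0005,0,0],[0.0005,0,0],[0,0,0]],"dr":[[0,0,0],[0,0,0],[0,0,0]]}'
python3 -c "
from h import *
st()"
```

```text
time_s: 21.78
ee_pos: [0.5709, -0.1107, -0.0164]
eef_rot: [3.14, -0.002, 0.279]
wrist_force: [-2.7, -0.4, 14.6]
grip_width: 0.0158
grasp_force: 7.5
tool in reader [ 0.0031 -0.0026] F reader [-2.7  0.3] 14.6 z -0.0164 yaw -0.0001
```

```bash
python3 -m inch '{"grip":[0.016,0.016,0.016],"dp":[[0.0005,0,0],[0.0005,0,0],[0,0,0]],"dr":[[0,0,0],[0,0,0],[0,0,0]]}'
python3 -c "
from h import *
st()"
```

```text
time_s: 22.03
ee_pos: [0.5718, -0.1105, -0.0164]
eef_rot: [3.14, -0.002, 0.279]
wrist_force: [-3.2, 0.2, 15.8]
grip_width: 0.0158
grasp_force: 7.5
tool in reader [ 0.0041 -0.0026] F reader [-3.   1.1] 15.8 z -0.0164 yaw -0.0001
```

```bash
python3 -m inch '{"grip":[0.016,0.016,0.016],"dp":[[0.0005,0,0],[0.0005,0,0],[0,0,0]],"dr":[[0,0,0],[0,0,0],[0,0,0]]}'
python3 -c "
from h import *
st()"
```

```text
time_s: 22.28
ee_pos: [0.5727, -0.1102, -0.0164]
eef_rot: [3.14, -0.002, 0.279]
wrist_force: [-3.8, 0.2, 15.6]
grip_width: 0.0164
grasp_force: 7.6
tool in reader [ 0.0051 -0.0027] F reader [-3.6  1.2] 15.6 z -0.0164 yaw -0.0001
```

```bash
python3 -m inch '{"grip":[0.016,0.016,0.016],"dp":[[0.0005,0,0],[0.0004,0,0],[0,0,0]],"dr":[[0,0,0],[0,0,0],[0,0,0]]}'
python3 -c "
from h import *
st()"
```

```text
time_s: 22.53
ee_pos: [0.5735, -0.11, -0.0164]
eef_rot: [3.14, -0.002, 0.279]
wrist_force: [-3.3, -1.7, 15.2]
grip_width: 0.0165
grasp_force: 7.6
tool in reader [ 0.0059 -0.0027] F reader [-3.6 -0.7] 15.2 z -0.0164 yaw -0.0001
```

```bash
python3 -m inch '{"grip":[0.016,0.016,0.016],"dp":[[0.0004,0,0],[0.0004,0,0],[0,0,0]],"dr":[[0,0,0],[0,0,0],[0,0,0]]}'
python3 -c "
from h import *
st()"
```

```text
time_s: 22.78
ee_pos: [0.5742, -0.1098, -0.0164]
eef_rot: [3.14, -0.002, 0.279]
wrist_force: [-2.6, -0.7, 15.6]
grip_width: 0.0163
grasp_force: 7.6
tool in reader [ 0.0066 -0.0027] F reader [-2.7  0.1] 15.6 z -0.0164 yaw -0.0002
```

```bash
python3 -m inch '{"grip":[0.016,0.016,0.016],"dp":[[0.0004,0,0],[0.0004,0,0],[0,0,0]],"dr":[[0,0,0],[0,0,0],[0,0,0]]}'
python3 -c "
from h import *
st()"
```

```text
time_s: 23.03
ee_pos: [0.5747, -0.1097, -0.0164]
eef_rot: [3.14, -0.002, 0.279]
wrist_force: [-3.2, -1.0, 15.5]
grip_width: 0.0159
grasp_force: 7.8
tool in reader [ 0.0071 -0.0027] F reader [-3.4 -0. ] 15.5 z -0.0164 yaw -0.0002
```

```bash
python3 -m inch '{"grip":[0.016,0.016],"dp":[[0.0004,0,0],[0,0,0]],"dr":[[0,0,0],[0,0,0]]}'
python3 -c "
from h import *
st()"
```

```text
time_s: 23.2
ee_pos: [0.5747, -0.1096, -0.0164]
eef_rot: [3.141, -0.001, 0.279]
wrist_force: [-4.4, -1.5, 16.6]
grip_width: 0.0157
grasp_force: 8.0
tool in reader [ 0.0071 -0.0027] F reader [-4.6 -0.2] 16.6 z -0.0164 yaw -0.0003
```

```bash
python3 -m inch '{"grip":[0.016,0.016],"dp":[[0.0005,0,0],[0,0,0]],"dr":[[0,0,0],[0,0,0]]}'
python3 -c "
from h import *
st()"
```

```text
time_s: 23.37
ee_pos: [0.5747, -0.1097, -0.0165]
eef_rot: [3.141, -0.0, 0.278]
wrist_force: [-5.3, -0.1, 16.2]
grip_width: 0.016
grasp_force: 8.3
tool in reader [ 0.0071 -0.0027] F reader [-5.1  1.3] 16.2 z -0.0165 yaw -0.0005
```

```bash
python3 -m inch '{"grip":[0.016,0.016,0.016],"dp":[[0.0006,0,0],[0,0,0],[0,0,0]],"dr":[[0,0,0],[0,0,0],[0,0,0]]}'
python3 -c "
from h import *
st()"
```

```text
time_s: 23.62
ee_pos: [0.5747, -0.1097, -0.0166]
eef_rot: [3.141, 0.001, 0.278]
wrist_force: [-6.8, -1.7, 16.3]
grip_width: 0.0163
grasp_force: 8.6
tool in reader [ 0.0071 -0.0027] F reader [-7.   0.2] 16.3 z -0.0166 yaw -0.0007
```

The stop is firm: the tool hasn't moved while the forward force rose to 7 N. I'll lift straight off so the plate clamps the card.

```bash
python3 -m inch '{"grip":[0.016,0.016,0.016,0.016,0.016,0.016,0.016,0.016,0.016,0.016],"dp":[[0,0,-0.001],[0,0,-0.001],[0,0,-0.001],[0,0,-0.001],[0,0,-0.003],[0,0,-0.015],[0,0,-0.02],[0,0,-0.02],[0,0,-0.015],[0,0,0]],"dr":[[0,0,0],[0,0,0],[0,0,0],[0,0,0],[0,0,0],[0,0,0],[0,0,0],[0,0,0],[0,0,0],[0,0,0]]}'
python3 - <<'E'
from h import *
s=st();p=manip.capture('wrist');np.save('w5.npy',{'s':s,'p':p});save(p,'w5')
c,n=np.cos(RD[2]),np.sin(RD[2]);B=np.array([[c,n],[-n,c]])
hsv=cv2.cvtColor(p['pixels'],cv2.COLOR_RGB2HSV)
y=cv2.inRange(hsv,(20,100,60),(34,255,255));k,l,stt,ce=cv2.connectedComponentsWithStats(y)
for i in np.argsort(-stt[1:,4])[:4]+1:
    x0,y0,w,h=stt[i,:4];print(stt[i],[(B@(at_z(p,q,.022,s)[:2]-RD[:2])).round(4) for q in((y0,x0),(y0,x0+w),(y0+h,x0),(y0+h,x0+w))])
g=manip.landmark_of('read_key_top',p)
for r in g[:2]:print(r['point'],r['score'],at_z(p,r['point'],.062,s))
K=RD[:2]+B.T@[.108,-.032];print('key',K)
T=T_tool(s);print('shift to key, tip 10mm above:',T[:3,:3].T@(np.r_[K,.034]-T[:3,3]))
E
```

```text
time_s: 24.45
ee_pos: [0.5779, -0.1079, 0.0613]
eef_rot: [3.14, -0.005, 0.28]
wrist_force: [0.6, -0.9, -0.5]
grip_width: 0.0161
grasp_force: 0.0
tool in reader [ 0.0107 -0.0018] F reader [ 0.3 -1. ] -0.5 z 0.0613 yaw 0.0011
[   0    7   72  108 6519] [array([0.149 , 0.1738]), array([0.1492, 0.1287]), array([0.0837, 0.1876]), array([0.0838, 0.1389])]
[  83  339  386   20 5584] [array([-0.092 ,  0.1576]), array([-0.0916, -0.157 ]), array([-0.1112,  0.1604]), array([-0.1109, -0.1599])]
[ 245  201   66   43 2775] [array([0.024 , 0.0231]), array([ 0.0241, -0.0248]), array([-0.0093,  0.0239]), array([-0.0092, -0.0257])]
[224 268  12  60 391] [array([-0.0289,  0.0404]), array([-0.0289,  0.0312]), array([-0.0816,  0.0425]), array([-0.0816,  0.0328])]
[70.5, 332.9] 0.68 [ 0.67921097 -0.10893039  0.062     ]
key [ 0.6797663  -0.11008126]
shift to key, tip 10mm above: [0.09716255 0.03024336 0.02791367]
```

View pics/w5.png

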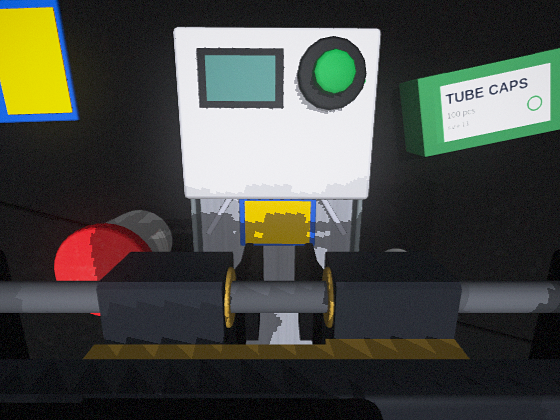

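The card's pad tail is at reader x = −9 mm, which puts the card origin at x = +31.7 mm, y ≈ 0: clamped and home. The green key is at (70,333), within 1 mm of the fitted position. Next I'll close the fingers and go over the key.

```bash
python3 -m inch '{"grip":[0,0,0,0,0,0,0,0,0,0],"dp":[[0.012,0.004,0],[0.025,0.008,0],[0.025,0.008,0],[0.02,0.006,0],[0.011,0.003,0],[0.003,0.001,0],[0,0,0.01],[0,0,0.012],[0,0,0.006],[0,0,0]],"dr":[[0,0,0],[0,0,0],[0,0,0],[0,0,0],[0,0,0],[0,0,0],[0,0,0],[0,0,0],[0,0,0],[0,0,0]]}'
python3 - <<'E'
from h import *
s=st();p=manip.capture('wrist')
c,n=np.cos(RD[2]),np.sin(RD[2]);B=np.array([[c,n],[-n,c]])
for r in manip.landmark_of('read_key_top',p)[:2]:print(r['point'],r['score'],B@(at_z(p,r['point'],.062,s)[:2]-RD[:2]))
E
```

```text
time_s: 25.38
ee_pos: [0.6732, -0.109, 0.0276]
eef_rot: [-3.139, 0.005, 0.279]
wrist_force: [-0.8, -0.2, -0.3]
grip_width: 0.0007
grasp_force: 0.0
tool in reader [ 0.102  -0.0292] F reader [-0.8  0. ] -0.3 z 0.0276 yaw 0.0002
```

```bash
python3 -m inch '{"grip":[0,0,0],"dp":[[0,0,0],[0,0,0],[0,0,0]],"dr":[[0,0,0],[0,0,0],[0,0,0]]}'
python3 -c "
from h import *
st()"
```

```text
time_s: 25.73
ee_pos: [0.6764, -0.1097, 0.0311]
eef_rot: [3.141, -0.001, 0.28]
wrist_force: [-0.5, 0.1, -0.4]
grip_width: 0.0004
grasp_force: 0.0
tool in reader [ 0.1049 -0.0307] F reader [-0.4  0.2] -0.4 z 0.0311 yaw 0.001
```

```bash
python3 -m inch '{"grip":[0,0,0,0,0,0],"dp":[[0.003,0.001,0],[0,0,0.003],[0,0,0.003],[0,0,0.002],[0,0,0],[0,0,0]],"dr":[[0,0,0],[0,0,0],[0,0,0],[0,0,0],[0,0,0],[0,0,0]]}'
python3 -c "
from h import *
st()"
```

```text
time_s: 26.23
ee_pos: [0.6795, -0.1097, 0.0227]
eef_rot: [-3.141, -0.0, 0.28]
wrist_force: [0.4, -0.1, 2.6]
grip_width: 0.0002
grasp_force: 1.1
tool in reader [ 0.1079 -0.0316] F reader [ 0.4 -0.2] 2.6 z 0.0227 yaw 0.001
```

Key contact at 2.6 N and 1.3 mm of travel, on centre. Pressing on.

```bash
python3 -m inch '{"grip":[0,0,0,0,0,0],"dp":[[0,0,0.001],[0,0,0.001],[0,0,0.001],[0,0,0.001],[0,0,0],[0,0,0]],"dr":[[0,0,0],[0,0,0],[0,0,0],[0,0,0],[0,0,0],[0,0,0]]}'
python3 -m inch '{"grip":[0,0,0],"dp":[[0,0,0.0007],[0,0,0],[0,0,0]],"dr":[[0,0,0],[0,0,0],[0,0,0]]}'
python3 -m inch '{"grip":[0,0,0],"dp":[[0,0,0.0006],[0,0,0],[0,0,0]],"dr":[[0,0,0],[0,0,0],[0,0,0]]}'
```

```text
time_s: 26.73
ee_pos: [0.6795, -0.1097, 0.0188]
eef_rot: [-3.141, -0.001, 0.28]
wrist_force: [-0.6, 0.5, 5.2]
grip_width: 0.0005
grasp_force: 2.2
time_s: 26.98
ee_pos: [0.6795, -0.1098, 0.0181]
eef_rot: [-3.142, -0.001, 0.28]
wrist_force: [-0.3, 0.5, 5.0]
grip_width: 0.0007
grasp_force: 2.6
time_s: 27.23
ee_pos: [0.6795, -0.1097, 0.018]
eef_rot: [-3.141, -0.001, 0.28]
wrist_force: [-1.9, 1.9, 8.7]
grip_width: 0.0007
grasp_force: 4.0
```

```bash
python3 -m inch '{"grip":[0,0,0],"dp":[[0,0,0.0007],[0,0,0],[0,0,0]],"dr":[[0,0,0],[0,0,0],[0,0,0]]}'
python3 -m inch '{"grip":[0,0,0,0,0,0,0,0],"dp":[[0,0,-0.002],[0,0,-0.004],[0,0,-0.008],[0,0,-0.02],[0,0,-0.03],[0,0,-0.03],[0,0,-0.02],[0,0,0]],"dr":[[0,0,0],[0,0,0],[0,0,0],[0,0,0],[0,0,0],[0,0,0],[0,0,0],[0,0,0]]}'
python3 - <<'E'
from h import *
s=st();p=manip.capture('top')
for l,z in(('specimen_cup',0),('small_bottle',0),('caps_box',0)):
    for r in manip.landmark_of(l,p)[:1]:print(l,r['score'],at_z(p,r['point'],z))
E
```

```text
time_s: 27.48
ee_pos: [0.6796, -0.1097, 0.018]
eef_rot: [-3.141, -0.001, 0.28]
wrist_force: [-2.9, 1.2, 11.3]
grip_width: 0.0004
grasp_force: 5.7
time_s: 28.15
ee_pos: [0.6814, -0.1115, 0.1353]
eef_rot: [3.138, -0.006, 0.279]
wrist_force: [-0.1, -0.3, -0.9]
grip_width: 0.0001
grasp_force: 0.0
tool in reader [ 0.1091 -0.0338] F reader [-0.2 -0.2] -0.9 z 0.1353 yaw 0.0003
small_bottle 0.49 [ 0.56068558 -0.21434253  0.        ]
caps_box 0.65 [ 0.70265738 -0.21665675  0.        ]
```

```bash
python3 -m inch '{"grip":[0,0,0],"dp":[[0,0,0],[0,0,0],[0,0,0]],"dr":[[0,0,0],[0,0,0],[0,0,0]]}'
python3 -c "
from h import *
print(manip.job_done())"
```

```text
time_s: 28.6
ee_pos: [0.6787, -0.1097, 0.1295]
eef_rot: [-3.141, 0.002, 0.28]
wrist_force: [0.8, -0.9, -0.3]
grip_width: 0.0004
grasp_force: 0.0
the job is handed in; nothing more can be done
None
```

The card is clamped home against the stop (readings on it peaked at about 18 N), the green key was then pressed fully down and released, and the job was handed in at 28.6 s; the arm met nothing unexpected, though I could not re-check the cup at the end because the arm hid it.

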